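# Click the sample cell into the field photometer and take the reading

## Task

Take the square, black-capped glass cell out of the rack and push it straight down into the photometer's square well, past the sprung ball, until its foot has met the solid floor of the well and the ball has clicked into its groove; feel your way, never forcing the glass, and then let go of it so that the ball alone holds it down. Then press the meter's round read button fully down and let it come up again. Leave everything else standing where it is.

Things in the scene. Friction and masses are not known exactly. Their poses are not given: they have to be found in the camera images.
- meter: Field photometer, fixed: black box 130 (x) x 190 (y) x 80 mm high, on a plinth that lifts it 0 to 15 mm off the table. Origin: centre of the box's underside; +z up. On its top: the square cell well at (0, +50) mm, the read button at (-30, -55) mm, a grey display panel 50 x 85 x 6 mm at (33, -45) mm.
- well_mouth (a point): Centre of the mouth of the square cell well, level with the meter's top (80 mm above the meter's origin); axes as the meter's, the well's sides lie along them. The well is 25.2 mm square and 40 mm deep, with a 1.5 mm 45-degree lead-in.
- well_floor (a point): Centre of the well's flat, rigid floor, 40 mm below the mouth; axes as the meter's.
- shell: The upper half of the meter's shell, fixed to it: its top, the rim and the four walls of the well. Origin as the meter's.
- well_base: The rigid floor of the well, fixed to the meter (origin as the meter's). A sprung lift plate 18 mm square stands 8 mm above it and pushes the cell up, with 7 N at first and 12 N when it is pressed down level with the floor; a cell not pushed right down is lifted again.
- ball_tip (a point): Innermost point of the sprung steel ball, 12 mm across, which stands 3.6 mm out of the middle of the well's +x wall, 12 mm above the floor. It yields out and down (5 N at first, 1 N more per mm), so a cell slips past it downwards but is held from coming up. The point is fixed on the meter and does not follow the ball.
- cell_center (a point): Square glass cell with a white core and a square black cap, upright in one of the rack's three pockets; the point is its centre, half-way up. 86 mm tall, 24 mm square, about 60 g; the top 20 mm are the cap, 25 mm square (cap centre 33 mm above this point), the place to grasp it. +z is up to the cap, x and y across the flats.
- cell_foot (a point): Centre of the cell's underside, 43 mm below cell_center. The bottom 1.5 mm are 21 mm square. A groove 3.8 mm deep runs round all four sides 8 to 18.5 mm above the foot, so any of the four ways round fits the well. The ball lies well in the groove only when the foot is at the floor.
- cell: The same cell, origin as cell_foot. Going down the well its foot meets the ball about 16 mm above the floor (3 to 8 N to pass), the lift plate at 8 mm, and then takes 7 to 18 N down to the rigid floor, where it stops dead. There the ball is in the groove; when let go the cell rises 1 to 2 mm until the ball holds it. Left short of the floor it is not properly held.
- rack: Grey block, fixed, 60 (x) x 200 (y) x 30 mm high, on a plinth that lifts it 0 to 12 mm; origin: centre of the block's underside. Three pockets 28 mm square, 20 mm deep (their floor 10 mm above the origin), at y = -65, 0, +65 mm. One holds the cell, the two others hold shorter round vials; which pocket is which changes.
- read_button_top (a point): Centre of the top of the round grey read button (24 mm across) on the meter, 22 mm above the meter's top; it is pressed straight down.
- read_button (a joint): Travel of the read button in m: 0 up, 0.006 fully down; fully down takes about 4 N; it springs back.
- vial_a: Round glass vial 24 mm across, 59 mm high with a narrower white cap, in the rack: a bystander. Origin: centre of its underside.
- vial_b: A second round vial, like vial_a.
- dropper: White dropper bottle 28 mm across, 75 mm high, near the middle of the table: a bystander. Origin at its underside.
- marker: Black marker pen, 130 x 11 x 11 mm, lying near the robot: a bystander.
- cup: Clear specimen cup, 44 mm across, 60 mm high, behind: a bystander.
- reagent: Brown glass bottle 52 mm across, 110 mm high, behind: a bystander.
- spatula: Spatula, 190 mm long, lying at the far edge: a bystander.
Mind the look-alikes: they are no part of the job. Leave any red look-alike of the cell alone.

How it is judged:
On the way, in this order (a step that is already met when the one before it is completed fails the run):
1. the cell is pushed down the well until its foot presses on the rigid floor (horizontal distance between cell_foot and well_floor below 0.004 m and angle between cell_foot's own z axis and vertical below 0.08 rad and contact force between cell and well_base above 0.5 N), for 0.05 s.
2. the cell is let go and stays down in the well, held by the ball (z of cell_foot in the frame of well_floor below 0.003 m and horizontal distance between cell_foot and well_floor below 0.004 m and angle between cell_foot's own z axis and vertical below 0.08 rad and contact force between cell and the fingers below 0.3 N), for 0.3 s.
3. the read button is pressed down (over 4.5 mm) with the cell home (z of cell_foot in the frame of well_floor below 0.003 m and horizontal distance between cell_foot and well_floor below 0.004 m and angle between cell_foot's own z axis and vertical below 0.08 rad and value of joint read_button above 0.0045 m), for 0.05 s.
At the end, for the whole second after the job is handed in: The cell stands in the meter's well, its foot within 3 mm of the well's floor, within 4 mm of the well's axis and within 0.08 rad of upright, released and at rest; the read button has come up again (under 1.5 mm) (all of step 2 and linear speed of cell below 0.01 m/s and value of joint read_button below 0.0015 m); the robot touches nothing.
It fails at once if the glass is forced down: the cell presses on the well's rigid floor with more than 20 N (contact force between cell and well_base above 20 N).
It fails at once if the glass is forced sideways or on the rim: the cell presses on the well's rim and walls with more than 35 N (contact force between cell and shell above 35 N).
It fails at once if a round vial leaves its place in the rack (over 20 mm) (distance of any of vial_a, vial_b from where it was at the start of the episode above 0.02 m).
It fails at once if another thing on the table is shifted over 30 mm or knocked over (distance of any of dropper, marker, cup, reagent, spatula from where it was at the start of the episode above 0.03 m or angle between any of dropper, cup, reagent's own z axis and vertical above 0.5 rad).
It also fails if it takes over 69 s, if anything falls off the work surface, if the arm or the gripper's body presses on something with over 40 N, if the wrist force passes 120 N, or if a joint passes its speed limit or range.

## Robot

A 7-joint arm with a two-finger parallel gripper is mounted at the origin on the work surface. World frame = base frame: x ahead of the robot, y to its left, z up, the work surface at z = 0. Lengths are in m, angles in rad, forces in N, time in s.
With the tool pointing down it reaches from about 0.425 to 0.825 m from the base axis. Payload 3.6 kg.
Tool frame: the origin (TCP) lies at the very end of the fingers, on their centre line; the grasp point (between the pads) lies 19 mm behind it; x points along the fingers, z is the direction in which the jaws open and shut, and the axes are right-handed (so a half turn about x gives the same grasp; the last joint's range is limited). The gripper opens to 93 mm and grips with 3 to 60 N. Pads are 15 mm wide; open, the fingers measure 128 mm over their backs; the gripper's body (75 mm by 188 mm) begins 65 mm behind the grasp point.
Start: joints at [1.218, 0.615, -0.013, 1.423, 0.008, 1.103, -0.04], TCP at [0.208, -0.616, 0.219] pointing down, gripper open.
Joint ranges: [-3.12, 3.12], [-0.3, 2.06], [-1.34, 1.32], [0.26, 2.42], [-1.36, 4.5], [0.01, 1.98], [-2.84, 2.84]. Speed limits (rad/s): [2.79, 2.79, 3.14, 3.14, 3.14, 3.14, 3.14].

## Interface

Orientations are given as a unit quaternion [x, y, z, w].
In Python, from rig import * gives the robot as it stands. Calls block until the motion is done:
- move_pose(position, orientation): joint-space move of the TCP to a pose.
- line_to(position, max_speed=0.15, orientation=None): straight line of the TCP; orientation=None keeps the orientation; max_speed is the mean speed in m/s.
- move_j(angles): joint-space move.
- gripper_to(opening, strength=None): finger opening in m; strength is the grip in N (None keeps the last); returns when the fingers have stopped.
- hold(seconds).
- inverse_kinematics(position, orientation): joint angles nearest the present ones, or None.
- read_state(): the state.
- get_image(name): name is "scene" or "top"; returns the picture (420x560x3 uint8, red, green, blue); there is no depth.
- get_calibration(name): a dict with "fovy" (degrees; the focal length in pixels is half the picture's height over the tangent of half this angle, whatever the lens; pixels are square), "cx", "cy" (the principal point, pixels), "R" (3x3) and "t" (3): a world point X has camera coordinates R X + t. Camera axes: x right, y down, z forward; pixel columns grow to the right and rows downward; lengths in m; the calibration is good to about 2 mm. A picture is of the moment at which its call begins. get_calibration takes no time and is no camera call.
A pose or a line that the arm cannot do raises Unreachable and nothing moves.
- sign_off(): hands the job in, once; it reports no verdict.
The state is a dict: "time": time; "qpos": joint angles; "dq": joint speeds; "tau": joint torques, N m; "eef_pos": TCP position; "eef_rot": TCP orientation; "ft_force": force on the tool from outside, world axes, zero at the start; "wrist_torque": the same for the moment, N m; "gripper_width": finger opening in m.
Only numpy, scipy, OpenCV 4.12 (cv2) and the standard library are available. Lean on these libraries where they do the work, as an engineer would, in place of code of your own. Each camera call takes 0.05 s, during which the arm holds its last target. There are 200 camera calls.

## Working session

There is one attempt and no reset: what is moved stays moved. The work goes in short steps, each a Python script; the robot and the scene stay as the last script left them, time stands still between calls to the robot, and variables do not carry over. Pictures are saved under pics/ and viewed, about 8 in all and at most 12, crops included, and the job is handed in when it is done.

```bash
ls; mkdir -p pics
python3 - <<'E'
from rig import *
import cv2
for n in("scene","top"):
    cv2.imwrite(f"pics/{n}0.png",get_image(n)[:,:,::-1]); print(n,get_calibration(n))
s=read_state();print(s)
E
```

```text
pics
scene {'fovy': 47.976164108607776, 'cx': 278.71137370435207, 'cy': 215.54516524457094, 'R': array([[-0.69492655,  0.71906394, -0.00491418],
       [ 0.39235912,  0.37344377, -0.8405915 ],
       [-0.60260386, -0.58607747, -0.54164728]]), 't': array([ 0.4272783 , -0.1540341 ,  1.38656792])}
top {'fovy': 47.39639910206494, 'cx': 276.3181629580206, 'cy': 205.0891621855146, 'R': array([[-0.01594214, -0.99973724,  0.01647135],
       [-0.99660403,  0.01455689, -0.08104637],
       [ 0.0807853 , -0.01770747, -0.99657422]]), 't': array([-0.00386913,  0.60660739,  1.22148209])}
{'time': 0.1, 'qpos': array([ 1.21851153,  0.61581436, -0.01262596,  1.42470162,  0.00810675,
        1.1034096 , -0.04035384]), 'dq': array([ 4.98648140e-04, -3.09430292e-03, -6.98472241e-06, -5.63129115e-03,
        5.55519763e-04,  1.49607370e-03,  1.02253402e-03]), 'tau': array([ 1.26523148e-03, -4.60042512e+01,  2.09899396e-01, -1.66243637e+01,
       -6.12691208e-02,  1.69833982e-02,  9.68751829e-05]), 'eef_pos': array([ 0.20782437, -0.61514184,  0.21761455]), 'eef_rot': array([ 0.41272176,  0.57515393, -0.41179689,  0.57383101]), 'ft_force': array([ 0.16442861, -0.01993947,  0.31247602]), 'wrist_torque': array([0.0114677 , 0.01316131, 0.0063474 ]), 'gripper_width': 0.0928628981722927}
```

View pics/scene0.png

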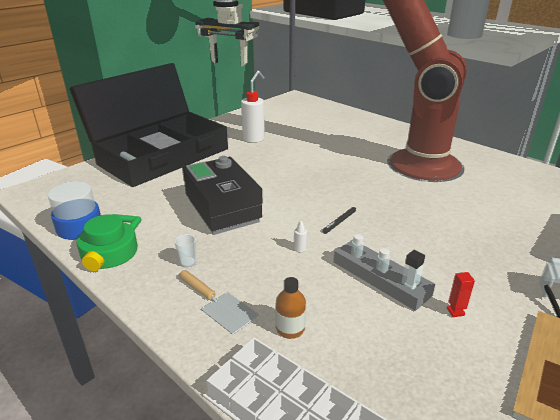

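View pics/top0.png

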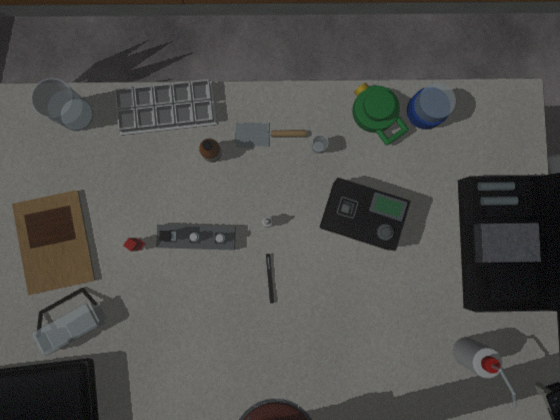

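The black-capped cell is at scene (414,260) and top (170,236). It could be confused with the red block at scene (460,293), top (133,243), or with the two white-capped vials at scene (358,242) and (384,258). I choose the black-capped one. Next I'll check it and the meter in close crops.

Run:
```python
import cv2,numpy as np
s=cv2.imread("pics/scene0.png");t=cv2.imread("pics/top0.png")
def c(i,x,y,w,h,k,b=1):
    return cv2.convertScaleAbs(cv2.resize(i[y:y+h,x:x+w],None,fx=k,fy=k,interpolation=cv2.INTER_CUBIC),alpha=b)
cv2.imwrite("pics/c1.png",np.vstack([c(s,325,225,130,100,6)[:,:780],]))
cv2.imwrite("pics/c2.png",np.vstack([c(t,150,215,100,45,8,2),c(s,180,145,100,30,8,2)]))
cv2.imwrite("pics/c3.png",c(t,315,172,100,75,8,2.5))
cv2.imwrite("pics/c4.png",c(s,175,140,100,75,8,1.8))
```

```text
(no output)
```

View pics/c1.png

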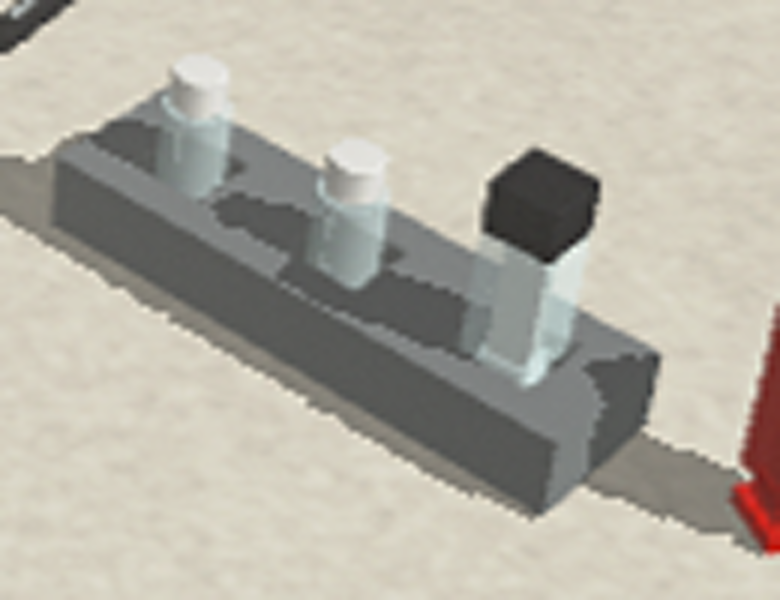

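View pics/c2.png

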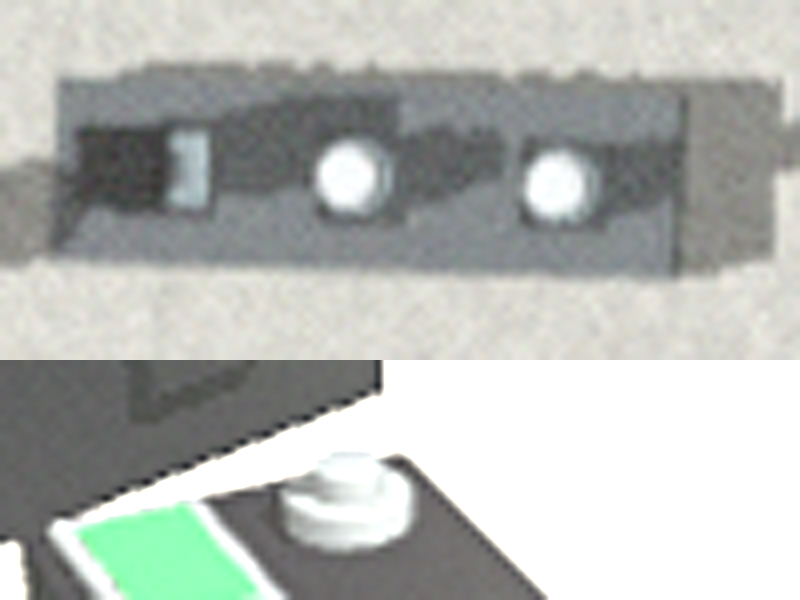

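View pics/c3.png

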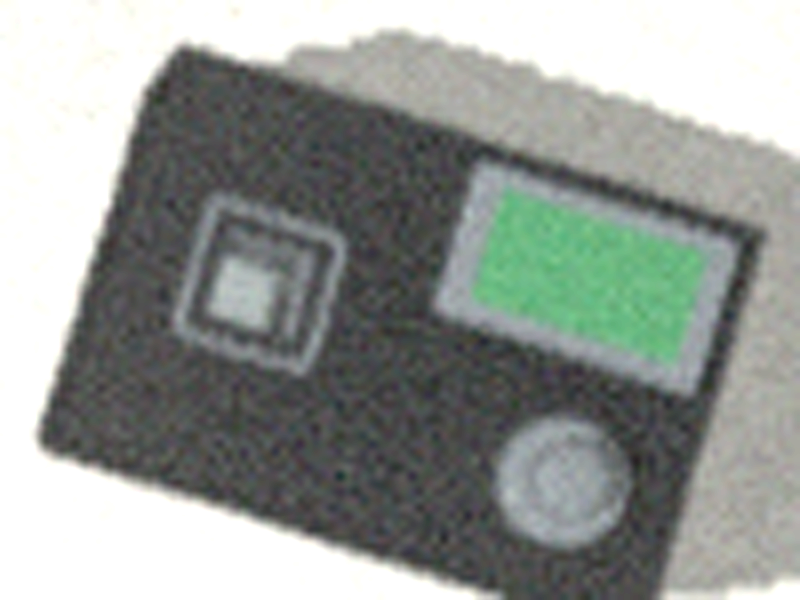

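View pics/c4.png

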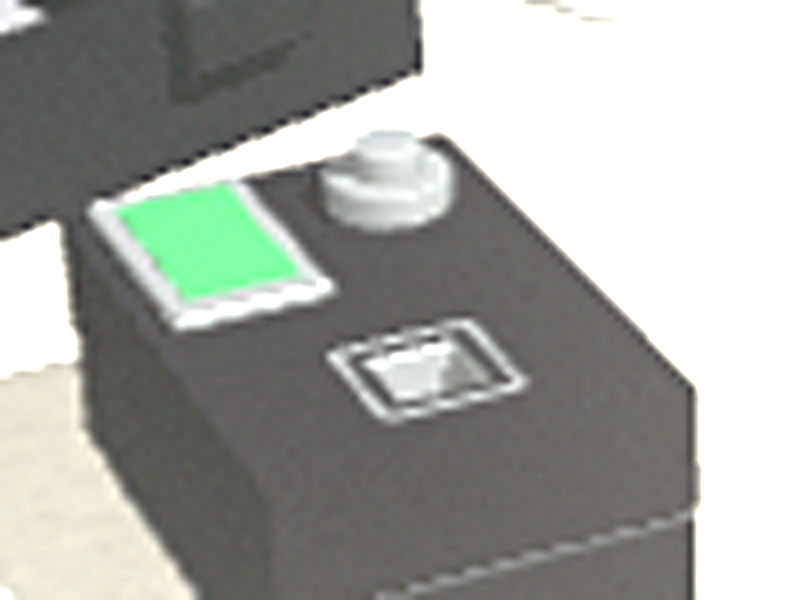

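```bash
cat > h.py <<'E'
import numpy as np
from scipy.optimize import least_squares
from scipy.spatial.transform import Rotation as Ro
def proj(c,X):
    f=210/np.tan(np.radians(c["fovy"]/2)); p=np.atleast_2d(X)@c["R"].T+c["t"]
    return p[:,:2]/p[:,2:]*f+[c["cx"],c["cy"]]
def world(p,L):
    c,s=np.cos(p[2]),np.sin(p[2]); L=np.atleast_2d(L)
    return L@np.array([[c,-s,0],[s,c,0],[0,0,1]]).T+[p[0],p[1],p[3]]
def orig(uv,off,k): return (np.array(uv,float)+.5)/k-.5+off
def fit(obs,p0,zmax):  # obs: (calib, local mm, px)
    f=lambda p:np.concatenate([(proj(c,world(p,np.array(L)/1e3))-px).ravel() for c,L,px in obs])
    r=least_squares(f,p0,loss="soft_l1",f_scale=.5,bounds=([-2,-2,-4,0],[2,2,4,zmax]))
    return r.x,f(r.x).reshape(-1,2)
E
python3 - <<'E'
from rig import get_calibration
from h import *
T,S=get_calibration("top"),get_calibration("scene")
t=lambda L,uv:(T,L,orig(uv,(315,172),8)); s=lambda L,uv:(S,L,orig(uv,(175,140),8))
t1=[t(L,u) for L,u in [((0,50,80),(261,285)),((58,-2.5,86),(480,158)),((58,-87.5,86),(742,238)),((8,-87.5,86),(692,395)),((8,-2.5,86),(435,310)),((-30,-55,102),(568,475)),((65,95,80),(185,45)),((65,-95,80),(765,232))]]
s1=[s(L,u) for L,u in [((0,50,80),(429,369)),((58,-87.5,86),(90,205)),((8,-87.5,86),(240,180)),((8,-2.5,86),(335,282)),((58,-2.5,86),(180,322)),((-30,-55,102),(388,147)),((-65,95,80),(692,388)),((-65,-95,80),(440,135))]]
for o in(t1+s1,t1,s1):
    p,r=fit(o,[.55,-.2,-.2,.007],.015); print("meter",p.round(4)); print(r.round(1).tolist())
    print(" well",world(p,[0,.05,.08]).round(4),"btn",world(p,[-.03,-.055,.102]).round(4))
t=lambda L,uv:(T,L,orig(uv,(150,215),8)); s=lambda L,uv:(S,L,orig(uv,(325,225),6))
t2=[t(L,u) for L,u in [((30,100,30),(58,78)),((30,-100,30),(688,87)),((-30,-100,30),(680,275))]]
s2=[s(L,u) for L,u in [((30,100,30),(555,445)),((-30,100,30),(660,355)),((30,-100,30),(57,152)),((-30,-100,30),(165,88)),((30,100,0),(540,515)),((30,-100,0),(55,222))]]
for o in(t2+s2,):
    p,r=fit(o,[.5,.2,0,.005],.012); print("rack",p.round(4)); print(r.round(1).tolist(),world(p,[0,.065,.01]))
a=12.5
t3=[t((0,0,86),(122,169))]
s3=[s(L,u) for L,u in [((-a,-a,86),(537,148)),((-a,a,86),(600,185)),((a,a,86),(545,218)),((a,-a,86),(487,185)),((-a,a,66),(597,225)),((a,a,66),(545,262)),((a,-a,66),(485,232))]]
for o in(t3*3+s3,s3):
    c,r=fit(o,[.5,.3,0,.015],.03); print("cell",c.round(4)); print(r.round(1).tolist())
E
```

```text
meter [ 0.5766 -0.2326 -0.3295  0.0117]
[[-0.6, 0.2], [-0.3, 0.2], [-0.2, 0.8], [0.2, 0.5], [-0.7, 0.4], [0.2, 1.0], [-0.6, -0.2], [-0.1, 0.0], [-0.8, 0.5], [-1.3, 0.1], [-0.8, -1.0], [-0.6, 0.3], [-1.4, 0.0], [-0.8, -0.7], [0.2, 0.2], [0.3, -0.2]]
 well [[ 0.5927 -0.1853  0.0917]] btn [[ 0.5304 -0.2749  0.1137]]
meter [ 0.5783 -0.2361 -0.3281  0.    ]
[[-0.0, -0.1], [-0.0, -0.0], [-0.2, 0.5], [0.3, -0.1], [-0.3, 0.0], [0.5, 0.3], [0.0, -0.2], [-0.1, -0.3]]
 well [[ 0.5944 -0.1888  0.08  ]] btn [[ 0.5322 -0.2785  0.102 ]]
meter [ 0.5617 -0.2491 -0.3227  0.    ]
[[-0.1, 0.2], [-0.0, 0.4], [-0.0, -0.7], [0.2, 0.3], [-0.1, -0.0], [-0.4, -0.3], [0.1, -0.2], [0.4, 0.1]]
 well [[ 0.5776 -0.2016  0.08  ]] btn [[ 0.5158 -0.2917  0.102 ]]
rack [ 0.5261  0.1986 -0.0458  0.001 ]
[[-0.7, 0.1], [-1.7, 1.3], [-1.6, 1.2], [-0.2, -0.2], [0.0, -0.3], [-0.6, 0.6], [-0.2, -0.4], [-0.2, 0.2], [-1.1, 0.3]] [[0.5291074  0.26350552 0.01101225]]
cell [ 0.5291  0.2638 -0.0835  0.0095]
[[-1.3, 0.4], [-1.3, 0.4], [-1.3, 0.4], [-0.7, -0.2], [0.3, -0.2], [1.3, -0.0], [-0.5, -0.9], [-1.0, 1.8], [-0.3, 1.3], [-1.7, -0.1]]
cell [ 0.5166  0.2591 -0.0921  0.    ]
[[-0.2, -0.1], [0.6, -0.1], [1.7, -0.1], [0.1, -0.9], [-0.6, 1.7], [0.0, 1.1], [-1.1, -0.3]]
```

Fits have 1–2 px of bias between the cameras, roughly 2–3 mm. I'll centre the cell mechanically with one gentle squeeze along y and then grip along x. At the well I'll use the arm itself to measure the local camera bias.

```bash
cat >> h.py <<'E'
def quat(a):
    z=np.array([np.cos(a),np.sin(a),0]); x=np.array([0,0,-1.]); y=np.cross(z,x)
    return Ro.from_matrix(np.column_stack([x,y,z])).as_quat()
def say(s,tag=""): print(tag,round(s["time"],2),s["eef_pos"].round(4),"F",s["ft_force"].round(1),"M",s["wrist_torque"].round(2),"w",round(s["gripper_width"],4),flush=True)
E
cat > g1.py <<'E'
from rig import *
from h import *
import cv2
s=read_state(); J=Ro.from_quat(s["eef_rot"]).as_matrix(); print(J[:,2], s["qpos"][6])
cx,cy=.5285,.2635; ya=-.05
for a in(np.pi/2+ya,-np.pi/2+ya,ya,ya+np.pi,-.3295,-.3295+np.pi):
    for P in((cx,cy,.2),(.593,-.186,.2)):
        print(round(a,2),P,np.round(inverse_kinematics(P,quat(a)),2))
E
python3 g1.py
```

```text
[ 0.32016725 -0.94735829 -0.00228258] -0.040353842558041864
1.52 (0.5285, 0.2635, 0.2) [ 0.15  0.84 -1.25  1.61  0.82  1.3   0.29]
1.52 (0.593, -0.186, 0.2) [ 0.68  0.68 -0.74  1.52  0.49  1.13  1.37]
-1.62 (0.5285, 0.2635, 0.2) [-0.23  0.57 -0.43  1.62  0.27  1.01 -2.37]
-1.62 (0.593, -0.186, 0.2) [ 0.27  0.59 -0.    1.54  0.    1.02 -1.35]
-0.05 (0.5285, 0.2635, 0.2) [ 0.04  0.7  -0.94  1.61  0.61  1.15 -1.1 ]
-0.05 (0.593, -0.186, 0.2) [ 0.5   0.61 -0.38  1.53  0.25  1.05 -0.  ]
3.09 (0.5285, 0.2635, 0.2) [ 0.12  0.79 -1.15  1.61  0.75  1.25  1.92]
3.09 (0.593, -0.186, 0.2) [ 0.01  0.62  0.45  1.55 -0.3   1.04 -2.66]
-0.33 (0.5285, 0.2635, 0.2) [-0.01  0.66 -0.83  1.61  0.54  1.11 -1.32]
-0.33 (0.593, -0.186, 0.2) [ 0.46  0.6  -0.32  1.53  0.21  1.04 -0.24]
2.81 (0.5285, 0.2635, 0.2) [ 0.12  0.79 -1.15  1.61  0.75  1.25  1.64]
2.81 (0.593, -0.186, 0.2) [ 0.85  0.84 -1.15  1.52  0.78  1.3   2.42]
```

```bash
cat > g2.py <<'E'
from rig import *
from h import *
import cv2
cx,cy=.5285,.2635; ya=-.05; z=.080
q=quat(np.pi/2+ya)
move_pose([cx,cy,.23],q); gripper_to(.055,5); say(read_state())
line_to([cx,cy,.13],.15); cv2.imwrite("pics/hov_s.png",get_image("scene")[:,:,::-1]); cv2.imwrite("pics/hov_t.png",get_image("top")[:,:,::-1])
line_to([cx,cy,z],.1); say(read_state(),"down")
gripper_to(.02,4); say(read_state(),"y grip")
gripper_to(.055,5); line_to([cx,cy,.125],.15); say(read_state(),"up")
move_pose([cx,cy,.125],quat(ya)); say(read_state(),"rot")
line_to([cx,cy,.074],.08); gripper_to(.01,4); say(read_state(),"x grip")
gripper_to(.01,40); hold(.2); say(read_state(),"x grip hard")
cv2.imwrite("pics/grip_s.png",get_image("scene")[:,:,::-1])
a,b=cv2.imread("pics/hov_s.png"),cv2.imread("pics/grip_s.png")
cv2.imwrite("pics/v1.png",np.hstack([cv2.resize(i[170:320,350:450],None,fx=4,fy=4) for i in(a,b)]))
E
python3 g2.py
```

```text
4.16 [0.5285 0.2635 0.23  ] F [-0.1 -0.2 -0. ] M [ 0.03 -0.11  0.  ] w 0.0551
down 5.72 [0.5284 0.2638 0.0798] F [ 0.  -0.3 -0. ] M [ 0.11 -0.17  0.01] w 0.0551
y grip 6.31 [0.5286 0.2635 0.0802] F [-0.  -0.5  1.5] M [ 0.05 -0.18  0.01] w 0.025
up 7.45 [0.5287 0.2634 0.1252] F [-0.5 -0.1 -0.2] M [ 0.02 -0.13 -0.05] w 0.0553
rot 8.68 [0.5282 0.2633 0.1243] F [ 0.4 -0.6  0.1] M [-0.07 -0.1   0.02] w 0.0554
x grip 10.06 [0.5287 0.2636 0.0742] F [-0.1  0.3 -0.4] M [-0.1  -0.06  0.01] w 0.0252
x grip hard 10.47 [0.5286 0.2637 0.0741] F [0.3 0.  2.6] M [-0.05 -0.12 -0.04] w 0.0246
```

View pics/v1.png

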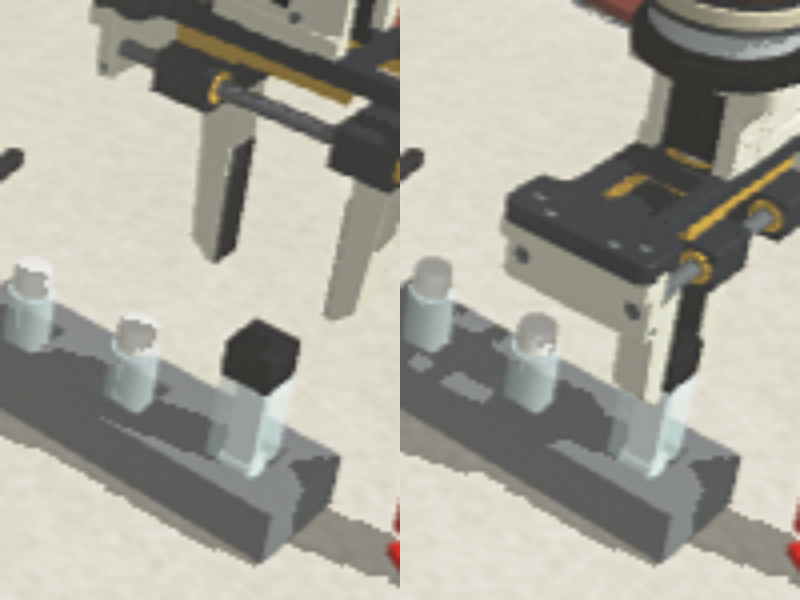

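Both squeezes closed at 25 mm, so the black-capped cell (crop (255,355)) is held and centred. The vials look undisturbed. Next I'll lift it, hover over the well, and compare.

```bash
cat > g3.py <<'E'
from rig import *
from h import *
import cv2
s=read_state();x,y=s["eef_pos"][:2]
line_to([x,y,.16],.12); say(read_state(),"lift")
move_pose([x,y,.21],quat(-.05))
move_pose([.593,-.186,.21],quat(-.3295)); line_to([.593,-.186,.175],.1); hold(.3); say(read_state(),"hover")
a,b=get_image("scene")[:,:,::-1],get_image("top")[:,:,::-1]
cv2.imwrite("pics/w_s.png",a);cv2.imwrite("pics/w_t.png",b)
cv2.imwrite("pics/v2.png",cv2.convertScaleAbs(cv2.resize(a[105:205,180:280],None,fx=6,fy=6,interpolation=cv2.INTER_CUBIC),alpha=1.6))
cv2.imwrite("pics/v3.png",cv2.convertScaleAbs(cv2.resize(b[155:255,305:415],None,fx=6,fy=6,interpolation=cv2.INTER_CUBIC),alpha=2.5))
E
python3 g3.py
```

```text
lift 11.39 [0.5282 0.263  0.1592] F [ 0.4  0.3 -0. ] M [-0.07 -0.07 -0.02] w 0.0248
hover 14.18 [ 0.5933 -0.186   0.1756] F [-0.6 -0.3 -1.4] M [ 0.03 -0.09 -0.02] w 0.0246
```

View pics/v2.png

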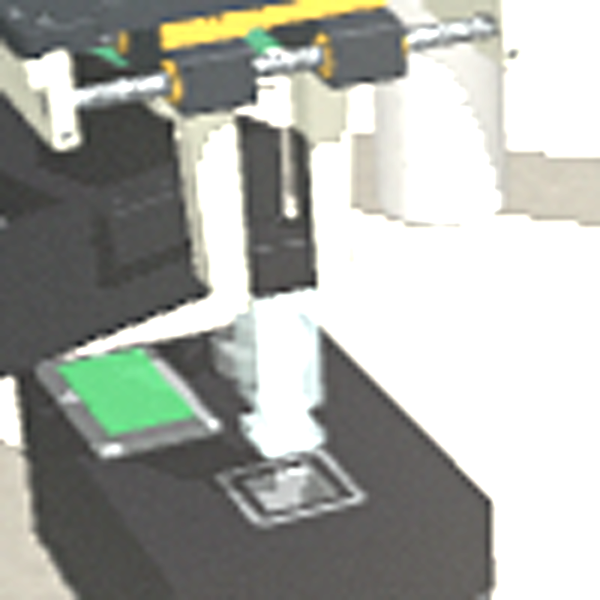

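View pics/v3.png

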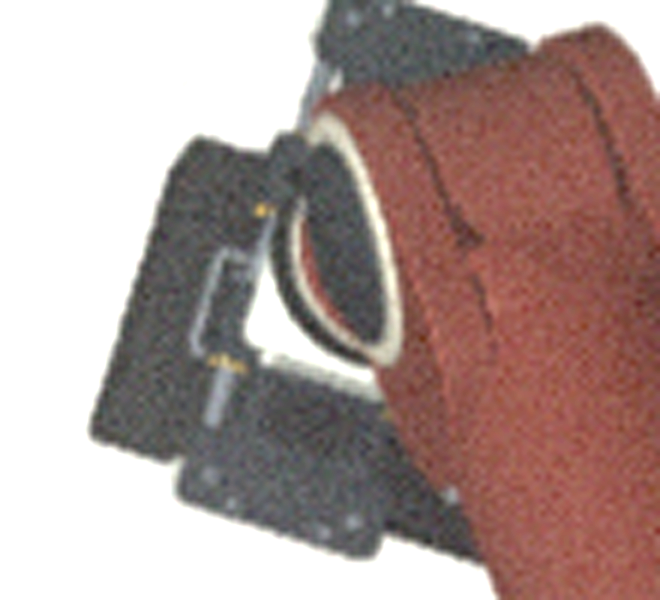

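Run:
```python
from rig import *
from h import *
T,S=get_calibration("top"),get_calibration("scene")
s=read_state();p=s["eef_pos"];c=lambda uv,o:((uv-np.array(o)+.5)*6-.5).round(0).astype(int).tolist()
a=np.array([[1,1],[1,-1],[-1,-1],[-1,1]])
for n,h,dz in(("cap top",12.5,.029),("cap bot",12.5,.009),("foot",10.5,-.057),("foot+1.5",12,-.0555)):
    W=world([p[0],p[1],-.3295,p[2]+dz],np.c_[a*h/1e3,0*a[:,0]])
    print(n,"scene",c(proj(S,W),(180,105)),"top",c(proj(T,W),(305,155)))
# finger tips: jaw axis, width .0246
W=world([p[0],p[1],-.3295,p[2]],np.array([[x,y,0] for x in(12.3,-12.3) for y in(7.5,-7.5)])/1e3)
print("tips",c(proj(S,W),(180,105)),c(proj(T,W),(305,155)))
```

```text
cap top scene [[245, 237], [220, 212], [284, 199], [310, 224]] top [[281, 251], [345, 271], [325, 335], [261, 314]]
cap bot scene [[249, 288], [224, 262], [288, 249], [313, 274]] top [[272, 256], [335, 276], [315, 339], [252, 318]]
foot scene [[265, 446], [244, 422], [296, 410], [317, 433]] top [[247, 278], [297, 294], [282, 344], [232, 328]]
foot+1.5 scene [[262, 445], [239, 418], [298, 404], [322, 431]] top [[245, 273], [302, 292], [285, 348], [228, 330]]
tips [[246, 305], [232, 290], [309, 292], [294, 276]] [[280, 263], [317, 275], [261, 324], [299, 336]]
```

The scene view shows the cell's near bottom edge at (270,455), close to its predicted spot, and the well frame centred at (293,488). The arm hides most of the top view. The scene bias is about +0.6 px in u, and rack z0 is about 1 mm. I'll refit the meter with these biases modelled.

```bash
cat > fit2.py <<'E'
from rig import get_calibration
from h import *
T,S=get_calibration("top"),get_calibration("scene")
t1=[((0,50,80),(261,285)),((58,-2.5,86),(480,158)),((58,-87.5,86),(742,238)),((8,-87.5,86),(692,395)),((8,-2.5,86),(435,310)),((-30,-55,102),(568,475)),((65,95,80),(185,45)),((65,-95,80),(765,232))]
s1=[((0,50,80),(429,369)),((58,-87.5,86),(90,205)),((8,-87.5,86),(240,180)),((8,-2.5,86),(335,282)),((58,-2.5,86),(180,322)),((-30,-55,102),(388,147)),((-65,95,80),(692,388)),((-65,-95,80),(440,135)),]
tp=orig([u for _,u in t1],(315,172),8); sp=orig([u for _,u in s1],(175,140),8)
tl=np.array([l for l,_ in t1])/1e3; sl=np.array([l for l,_ in s1])/1e3
def run(sig_t,sb,sig_s):
    def f(p):
        w=np.array([2]+[1]*7)[:,None]
        return np.concatenate([(w*(proj(T,world(p,tl))+p[4:6]-tp)).ravel()/.5,(w*(proj(S,world(p,sl))+p[6:8]-sp)).ravel()/.5,p[4:6]/sig_t,(p[6:8]-sb)/sig_s])
    r=least_squares(f,[.576,-.233,-.33,.01,0,0,0,0],loss="soft_l1",bounds=([-2]*3+[0]+[-4]*4,[2]*3+[.015]+[4]*4))
    p=r.x; print(p.round(4),"cost",r.cost.round(1),"well",world(p,[0,.05,.08]).round(4),"btn",world(p,[-.03,-.055,.102]).round(4))
run(1,[.6,0],.3); run(.5,[.6,0],.3); run(1,[.6,0],.1); run(1,[0,0],1); run(2,[.6,.0],.3)
E
python3 fit2.py
```

```text
[ 0.5739 -0.2357 -0.3261  0.0094 -0.6403 -1.4306  0.6204 -0.073 ] cost 10.0 well [[ 0.5899 -0.1883  0.0894]] btn [[ 0.5278 -0.2782  0.1114]]
[ 0.5757 -0.2338 -0.3264  0.0109  0.0115 -0.6261  0.7085 -0.0653] cost 10.8 well [[ 0.5918 -0.1864  0.0909]] btn [[ 0.5297 -0.2762  0.1129]]
[ 0.5738 -0.2357 -0.3261  0.0096 -0.6439 -1.4446  0.6023 -0.008 ] cost 10.0 well [[ 0.5898 -0.1883  0.0896]] btn [[ 0.5278 -0.2781  0.1116]]
[ 0.5732 -0.2357 -0.3261  0.0071 -0.4634 -1.7546  0.3493 -0.8311] cost 9.8 well [[ 0.5893 -0.1883  0.0871]] btn [[ 0.5272 -0.2782  0.1091]]
[ 0.5682 -0.2429 -0.3252  0.0047 -3.2025 -3.8338  0.5971 -0.0503] cost 8.3 well [[ 0.5842 -0.1955  0.0847]] btn [[ 0.5222 -0.2854  0.1067]]
```

```bash
cat > g4.py <<'E'
from rig import *
from h import *
import sys
def feel(x,y,z1,step,lim,side=8,v=.02):
    """step straight down to z1, stop when the change in force exceeds lim"""
    hold(.1); f0=read_state()["ft_force"]; z=read_state()["eef_pos"][2]
    while z>z1+1e-6:
        z=max(z-step,z1); line_to([x,y,z],v); s=read_state(); d=s["ft_force"]-f0
        print(s["eef_pos"].round(4),"z",round(z,4),"dF",d.round(1),round(s["time"],2),flush=True)
        if d[2]>lim or np.hypot(*d[:2])>side: return z,d
    return z,d
E
python3 - <<'E'
from g4 import *
x,y=.5914,-.1868
line_to([x,y,.159],.08,quat(-.3265)); print(feel(x,y,.140,.001,4))
E
```

```text
[ 0.5915 -0.1868  0.158 ] z 0.1579 dF [-0.2  0.3 -1.1] 14.97
[ 0.5914 -0.1868  0.1568] z 0.1569 dF [-0.7  0.9 -0.8] 15.22
[ 0.5913 -0.1868  0.1558] z 0.1559 dF [-0.   0.6 -0.9] 15.47
[ 0.5913 -0.1868  0.1548] z 0.1549 dF [ 0.4  0.1 -1.5] 15.72
[ 0.5913 -0.1868  0.1538] z 0.1539 dF [-0.2 -0.1 -1.3] 15.97
[ 0.5916 -0.1866  0.153 ] z 0.1529 dF [-1.4 -0.9 -0.2] 16.23
[ 0.5918 -0.1864  0.1523] z 0.1519 dF [-0.8  1.6  1.8] 16.48
[ 0.5916 -0.1863  0.1507] z 0.1509 dF [-0.3  1.8  0.4] 16.73
[ 0.5914 -0.1864  0.1495] z 0.1499 dF [-0.2  1.4 -0.9] 16.98
[ 0.5914 -0.1864  0.1487] z 0.1489 dF [ 0.5  2.2 -0.8] 17.23
[ 0.5915 -0.1865  0.1479] z 0.1479 dF [-0.2  2.4 -0.1] 17.48
[ 0.5915 -0.1866  0.1469] z 0.1469 dF [ 0.4  2.4 -0.4] 17.73
[ 0.5916 -0.1866  0.1459] z 0.1459 dF [0.5 2.7 0.9] 17.98
[ 0.5915 -0.1867  0.1449] z 0.1449 dF [0.  2.6 0.1] 18.23
[ 0.5915 -0.1867  0.1438] z 0.1439 dF [0.2 2.6 0.4] 18.48
[ 0.5915 -0.1867  0.1428] z 0.1429 dF [1.8 4.1 1.1] 18.73
[ 0.5914 -0.1867  0.1418] z 0.1419 dF [0.9 3.7 0.8] 18.98
[ 0.5914 -0.1867  0.1408] z 0.1409 dF [ 0.9  3.3 -0. ] 19.23
[ 0.5914 -0.1867  0.1399] z 0.14 dF [0.9 3.5 0.2] 19.48
(0.14, array([0.87043376, 3.5153635 , 0.16272916]))
```

The foot slid in over the lead-in with under 4 N. I'll ease off the small +y side load and continue down.

Run:
```python
from g4 import *
x,y=.5916,-.1862
line_to([x,y,.140],.02); hold(.1); say(read_state())
print(feel(x,y,.118,.001,9,side=12,v=.03))
```

```text
19.82 [ 0.5915 -0.1865  0.1399] F [1.6 3.6 0.2] M [ 0.73 -0.43 -0.05] w 0.025
[ 0.5914 -0.1865  0.1387] z 0.1389 dF [-0.3  0.5 -0.7] 20.18
[ 0.5914 -0.1864  0.1377] z 0.1379 dF [-0.5 -0.5 -0.1] 20.43
[ 0.5915 -0.1863  0.1367] z 0.1369 dF [-0.2 -0.1 -0.7] 20.68
[ 0.5915 -0.1863  0.1358] z 0.1359 dF [-1.4 -0.3 -0.4] 20.93
[ 0.5915 -0.1863  0.1348] z 0.1349 dF [-0.2  0.1  0.2] 21.18
[ 0.5916 -0.1862  0.1338] z 0.1339 dF [-0.9  0.6 -0.1] 21.43
[ 0.5916 -0.1862  0.1328] z 0.1329 dF [-0.8 -0.3 -1. ] 21.68
[ 0.5915 -0.1862  0.1318] z 0.1319 dF [-1.1  0.4 -0.5] 21.93
[ 0.5916 -0.1862  0.1308] z 0.1309 dF [-0.1  0.3 -0.4] 22.18
[ 0.5916 -0.1861  0.1301] z 0.1299 dF [-1.4 -0.2  1.1] 22.43
[ 0.5916 -0.186   0.1295] z 0.1289 dF [-2.2  0.4  5. ] 22.68
[ 0.5915 -0.186   0.1286] z 0.1279 dF [-2.4  0.6  6.1] 22.93
[ 0.5915 -0.186   0.1276] z 0.1269 dF [-2.1 -0.1  4.7] 23.18
[ 0.5915 -0.186   0.1265] z 0.1259 dF [-1.  -0.2  5.1] 23.43
[ 0.5916 -0.186   0.1256] z 0.1249 dF [-2.1  0.4  5.7] 23.68
[ 0.5917 -0.186   0.1246] z 0.1239 dF [-1.8  0.3  4.8] 23.93
[ 0.5917 -0.186   0.1235] z 0.1229 dF [-1.2 -0.3  4.8] 24.18
[ 0.5917 -0.1859  0.1229] z 0.1219 dF [-1.8  0.4  6.9] 24.43
[ 0.5917 -0.1859  0.1224] z 0.1209 dF [-2.5  0.6  8.1] 24.68
[ 0.5917 -0.1859  0.1216] z 0.1199 dF [-3.3 -0.4  9. ] 24.93
(np.float64(0.11990685187633171), array([-3.25001219, -0.41782531,  9.02964855]))
```

Run:
```python
from g4 import *
x,y=.5914,-.1862; s=read_state(); say(s); z=.1199; Z=[s["eef_pos"][2]]
while z>.106:
    z-=.0006; line_to([x,y,z],.03); hold(.03); s=read_state(); f=s["ft_force"]; Z.append(s["eef_pos"][2])
    print(round(z,4),s["eef_pos"].round(4),f.round(1),s["gripper_width"].round(4),round(s["time"],2),flush=True)
    if f[2]>24 or np.hypot(*f[:2])>14: print("limit");break
    if len(Z)>4 and Z[-4]-Z[-1]<.0005 and f[2]>12: print("stopped dead");break
hold(.15); say(read_state())
```

```text
24.93 [ 0.5917 -0.1859  0.1216] F [-1.6  2.1  9.5] M [ 0.81  0.62 -0.08] w 0.0247Traceback (most recent call last):
  File "<stdin>", line 5, in <module>
AttributeError: 'float' object has no attribute 'round'
```

Run:
```python
from g4 import *
x,y=.5914,-.1862; s=read_state(); say(s); z=.1193; Z=[s["eef_pos"][2]]
while z>.106:
    z-=.0006; line_to([x,y,z],.03); hold(.03); s=read_state(); f=s["ft_force"]; Z.append(s["eef_pos"][2])
    print(round(z,4),s["eef_pos"].round(4),f.round(1),round(s["time"],2),flush=True)
    if f[2]>24 or np.hypot(*f[:2])>14: print("limit");break
    if len(Z)>4 and Z[-4]-Z[-1]<.0005 and f[2]>12: print("stopped dead");break
hold(.15); say(read_state())
```

```text
25.21 [ 0.5918 -0.186   0.1212] F [-1.6  3.  10.7] M [ 0.75  0.55 -0.09] w 0.0247
0.1187 [ 0.5918 -0.1859  0.1207] [-1.4  1.7 11.7] 25.49
0.1181 [ 0.5918 -0.1859  0.1203] [-1.8  2.5 10.9] 25.77
0.1175 [ 0.5918 -0.1859  0.1199] [-2.3  2.9 12.9] 26.06
0.1169 [ 0.5918 -0.1859  0.1192] [-2.1  2.9 12.9] 26.34
0.1163 [ 0.5918 -0.186   0.1188] [-2.1  2.4 13.2] 26.62
0.1157 [ 0.5919 -0.1859  0.1181] [-1.7  3.4 14.5] 26.91
0.1151 [ 0.5919 -0.1859  0.1176] [-2.5  2.7 13.4] 27.19
0.1145 [ 0.5919 -0.1859  0.1169] [-2.6  2.4 12.9] 27.48
0.1139 [ 0.5919 -0.1859  0.1163] [-1.9  2.1 12.5] 27.76
0.1133 [ 0.592  -0.186   0.1153] [-2.5  2.9 10.6] 28.04
0.1127 [ 0.592 -0.186  0.115] [-2.1  2.9 12.4] 28.32
0.1121 [ 0.5921 -0.1859  0.115 ] [-2.   2.7 14.8] 28.61
0.1115 [ 0.5922 -0.186   0.1149] [-2.9  2.1 17.4] 28.89
stopped dead
 29.04 [ 0.5922 -0.186   0.1149] F [-3.9  1.9 17.5] M [0.7  1.   0.01] w 0.0247
```

The click is there (12.5 → 10.6 N), followed by a dead stop at TCP z 0.1149 with a steep rise. I'll let go and retreat.

Run:
```python
from g4 import *
import cv2
gripper_to(.05,10); hold(.1); say(read_state(),"open")
x,y=.592,-.186
line_to([x,y,.19],.12); hold(.4); s=read_state(); say(s,"up")
bx,by=.5300,-.2760
move_pose([bx+.02,by-.12,.22],quat(-.3265)); 
a,b=get_image("scene")[:,:,::-1],get_image("top")[:,:,::-1]
cv2.imwrite("pics/e_s.png",a);cv2.imwrite("pics/e_t.png",b)
f=lambda i,x,y,k:cv2.convertScaleAbs(cv2.resize(i[y:y+80,x:x+100],None,fx=4,fy=4,interpolation=cv2.INTER_CUBIC),alpha=k)
cv2.imwrite("pics/v4.png",np.hstack([f(a,175,120,1.5),f(b,315,172,2.5)]))
say(read_state())
```

```text
open 29.77 [ 0.5914 -0.1862  0.1114] F [ 0.3 -0.1 -1.2] M [-0.01 -0.02  0.  ] w 0.0499
up 30.98 [ 0.5919 -0.186   0.1896] F [-0.4 -0.2  0.2] M [-0.08 -0.06 -0.02] w 0.05
 31.95 [ 0.5514 -0.3924  0.2202] F [0.6 1.1 0.3] M [-0.03 -0.1   0.03] w 0.0498
```

View pics/v4.png

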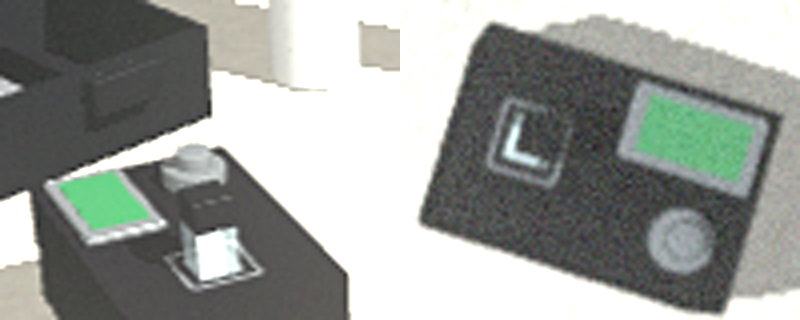

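The cell stands upright in the well with its cap at left crop (205,205), and the vessels around it look unchanged. Next is the button, placed from the well position I found by feel.

Run:
```python
from g4 import *
x,y=.5298,-.2758
gripper_to(0,20); move_pose([x,y,.16],quat(-.3265)); line_to([x,y,.122],.08); hold(.1)
f0=read_state()["ft_force"][2]; z=.122
while z>.100:
    z-=.001; line_to([x,y,z],.03); hold(.03); s=read_state(); d=s["ft_force"][2]-f0
    print(round(z,4),s["eef_pos"].round(4),round(d,1),round(s["time"],2),flush=True)
    if d>9: break
hold(.2); say(read_state(),"pressed")
line_to([x,y,.17],.1); line_to([x,y-.03,.25],.15); hold(.5); say(read_state(),"clear")
import cv2
a,b=get_image("scene")[:,:,::-1],get_image("top")[:,:,::-1]
f=lambda i,x,y,k:cv2.convertScaleAbs(cv2.resize(i[y:y+80,x:x+100],None,fx=4,fy=4,interpolation=cv2.INTER_CUBIC),alpha=k)
cv2.imwrite("pics/v5.png",np.vstack([f(a,175,120,1.5),cv2.resize(a,(400,300))]))
```

```text
0.121 [ 0.5299 -0.2758  0.1212] -0.1 34.48
0.12 [ 0.5298 -0.2758  0.12  ] -0.3 34.76
0.119 [ 0.5298 -0.2758  0.1189] -0.3 35.04
0.118 [ 0.5298 -0.2758  0.118 ] -0.4 35.33
0.117 [ 0.5298 -0.2758  0.1169] -0.5 35.61
0.116 [ 0.53   -0.2758  0.1161] 0.5 35.89
0.115 [ 0.53   -0.2758  0.1152] 2.4 36.17
0.114 [ 0.53   -0.2758  0.1141] 1.6 36.46
0.113 [ 0.53   -0.2758  0.1131] 1.7 36.74
0.112 [ 0.53   -0.2758  0.1121] 2.9 37.02
0.111 [ 0.5299 -0.2758  0.1111] 3.4 37.31
0.11 [ 0.5299 -0.2758  0.1101] 3.5 37.59
0.109 [ 0.53   -0.2758  0.11  ] 7.7 37.88
0.108 [ 0.53   -0.2758  0.1099] 12.9 38.16
pressed 38.36 [ 0.53   -0.2758  0.1099] F [-3.1  0.2 12.6] M [0.01 0.56 0.03] w 0.0006
clear 40.34 [ 0.5298 -0.3057  0.2499] F [ 0.3 -0.3  0.8] M [-0.06 -0.06 -0.03] w 0.0009
```

View pics/v5.png

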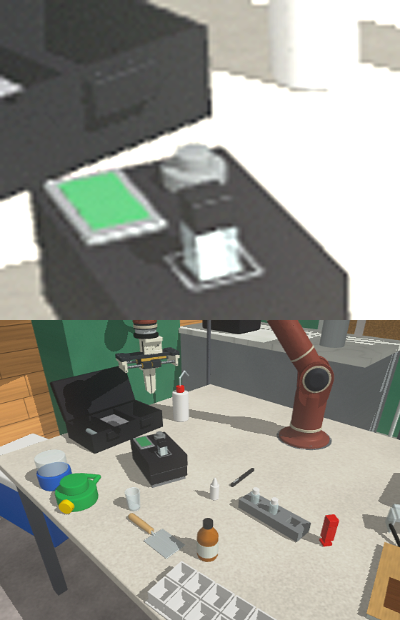

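The button travelled 6 mm to its stop and has come up again. The cell is still home at (212,250), and everything else stands in place, with the robot clear.

```bash
python3 -c "
from rig import *
sign_off()"
```

```text
the job is handed in; nothing more can be done
```

The cell is in the photometer's well with its foot pushed to the floor, the read button has been pressed and released, and the job was handed in at about 40 s. `sign_off` gives no verdict, so success rests on my own checks.

- **Grasp:** I centred the black-capped cell with a light squeeze along y, then gripped it along x. Both times the fingers closed on about 25 mm, the cap's width.
- **Insertion:** The foot slid in over the lead-in with side force of about 4 N or less. The ball resisted with 5–6 N and the lift plate with up to about 14 N. A force dip (12.5 to 10.6 N) marked the click. The cell then stopped dead at 17.5 N total wrist force; I did not measure the floor force itself, but estimate 5–7 N, well under the 20 N limit.
- **Release:** Pictures taken after release and again after the button press show the cell upright and still down. They cannot resolve its 1–2 mm rise.
- **Button:** It travelled about 6 mm to a hard stop at about 13 N. The last picture shows it up again, the robot clear and the other objects apparently where they were.

**What disagreed:** The two cameras' position fits differed by up to about 15 mm along the viewing direction. I settled this with a combined fit, a check against the held cell and feel. One script stopped partway on a print error during the push; it had made only one 0.6 mm step and I carried on from there.

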